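# Make up the office-day kit and the pin-board kit

## Robot

A 7-joint arm with a two-finger parallel gripper is mounted at the origin on a cart in front of the work surface, level with it; the furniture and walls round the work are solid. World frame = base frame: x ahead of the robot, y to its left, z up, the work surface at z = 0. Lengths are in m, angles in rad, forces in N, time in s.
With the tool pointing down it reaches from about 0.425 to 0.875 m from the base axis. Payload 4.7 kg.
Tool frame: the origin (TCP) lies at the very end of the fingers, on their centre line; the grasp point (between the pads) lies 19 mm behind it (ctrl.grasp_offset is the distance from the TCP to the grasp point, in m); z points along the fingers, y is the direction in which the jaws open and shut (so a half turn about z gives the same grasp; the last joint's range is limited). The gripper opens to 87 mm and grips with 3 to 60 N. Pads are 19 mm wide; open, the fingers measure 117 mm over their backs; the gripper's body (75 mm by 190 mm) begins 51 mm behind the grasp point.
Start: joints at [-1.184, 0.321, -0.07, 1.45, 0.023, 1.371, -0.057], TCP at [0.237, 0.605, 0.223] pointing down, gripper open.
Joint ranges: [-2.86, 2.86], [-0.3, 2.09], [-1.38, 1.24], [0.06, 2.45], [-1.56, 4.7], [0.09, 2.05], [-2.69, 2.69]. Speed limits (rad/s): [2.57, 2.57, 3.14, 3.14, 3.14, 3.14, 3.14].

## Interface

Orientations are given as a rotation vector (axis times angle).
In Python, from bench import ctrl gives the robot as it stands.
- The arm moves only by the shell command python3 -m creep 'ROWS' [FORCE]. ROWS is JSON, a list that holds one entry, the list of rows, each a list of 7 numbers: the opening, from 0 (shut) to 1 (fully open), then the shift along the tool's x, y, z in mm, then the turn, a rotation vector about the tool's x, y, z in rad. In form: [[[grip, dx, dy, dz, rx, ry, rz], ...]]. A call has 1 to 5 rows; each row is the pose to reach, as a shift and turn from the pose commanded when the call began, along the tool's axes at that moment; what a row does not reach only later rows make up. A row lasts 1/10 s, in which the tool goes at most 50 mm and 8.59 degrees, less where a joint would pass 70% of its speed; a pose out of reach is approached as far as the arm can. A call with a gripper value outside its range is refused whole. The fingers move at their own pace and stop on an object; FORCE is the grip in N (left out, the last holds). Time passes only in rows, so rows that repeat a pose let the fingers close. It gives the time, the measured TCP pose, the force and the opening at its end, in the units of the state.
- ctrl.get_state(): the state, without advancing time (a new reading comes with each control period).
- ctrl.get_image(name): name is "scene" or "side" or "wrist"; returns the picture (420x560x3 uint8, red, green, blue); there is no depth.
- ctrl.camera_params(name): a dict with "K" (3x3 intrinsics, pixels), "pose" (4x4, takes a point from camera to world coordinates). Camera axes: x right, y down, z forward; pixel columns grow to the right and rows downward; lengths in m; the calibration is good to about 2 mm. A picture is of the moment at which its call begins: read the wrist's pose just before it. camera_params takes no time and is no camera call; for the wrist camera it gives the pose at the moment of the call.
- ctrl.close_job(): hands the job in, once; it reports no verdict.
The state is a dict: "time": time; "joint_positions": joint angles; "qd": joint speeds; "joint_torque": joint torques, N m; "position": TCP position; "tool_rot": TCP orientation; "ft_force": force on the tool from outside, world axes, zero at the start; "torque": the same for the moment, N m; "grip_width": opening from 0.0 (shut) to 1.0 (fully open).
Only numpy, scipy, OpenCV 4.12 (cv2) and the standard library are available. Lean on these libraries where they do the work, as an engineer would, in place of code of your own. Each camera call takes 0.05 s, during which the arm holds its last target. There are 200 camera calls.

## Task

Make up the two kits, each thing seated flat on the floor of its own cut-out: the stapler, the marker pen and the charger in the blue tray for the office day, and the jar of push pins and the glue stick, both upright, beside the note block in the orange tray for the pin board. The pin jar was put back in the wrong tray and stands in the charger's place, so it has to come out before the charger can go in. Leave the note block in its cut-out and do not shift the mouse.

Things in the scene. Friction and masses are not known exactly. Their poses are not given: they have to be found in the camera images.
- blue_tray: Fixed blue tray 174 x 192 (x, y), rim 14 high, pull tab in the middle of the +x side. Origin centre of underside, z up. Dark foam liner, top 12 high, with cut-outs 8 deep to the blue floor (4 high); centre (x, y), size x by y in mm: stapler (0, 61), 157 x 50, long and wide; marker (0, 6), 153 x 34, long and narrow; charger (0, -55), 86 x 62, short: the pin jar stands in it at the start.
- orange_tray: Fixed orange tray, same shell, tab and foam liner as the blue one (floor 4, liner top 12, rim 14 mm high). Origin centre of underside, z up. Cut-outs, centre (x, y) in mm: pin jar (-45, -48), large round well 68 across; glue stick (-45, 45), small round well 43 across; square one (36, 44), 84 x 84, in which the note block already lies.
- pin_jar_centre (a point): Centre (35 mm above its underside) of the small closed jar: cream body 52 mm across, black screw lid 51 mm across, 70 mm high in all, about 0.13 kg, upright. Axes as the object's own, z up. 
- glue_stick_centre (a point): Centre (46 mm above its underside) of the glue stick: yellow tube 26 mm across with red cap 27 mm across, 92 mm high, upright. Axes as the object's own, z up. 
- charger_centre (a point): Centre (14 mm above its underside) of the solid block of the white plug-in charger: block 52 mm along x by 46 mm along y, 28 mm high; two plug pins stick out of it to 44 mm from this point along +x, so the whole is 70 mm long and its middle lies 9 mm from this point along +x. It lies lengthways in its cut-out, either way round. Axes as the object's own, z up. 
- stapler_centre (a point): Centre (23 mm above its underside) of the blue stapler: 141 mm long along its y, 46 mm high; foot 34 mm wide and 6 mm thick, the upper part (26 to 46 mm up) 24 mm wide. It does not open. Axes as the object's own, z up. 
- marker_centre (a point): Centre (8 mm above its underside) of the lying red and white marker pen: 135 mm long along its y, about 16 mm thick, 0.02 kg. It may roll about its y.
- note_block_centre (a point): Centre (12 mm above its underside) of the yellow block of sticky notes, 77 x 77 x 24 mm, which already lies in the square cut-out of the orange tray and stays there. Behind the work a bookshelf overhangs the desk from x = 0.61 m on, and another one the wing at the right from y = -0.43 m on, their underside 0.475 m above the desk: keep the wrist clear of them.
- mouse_centre (a point): Centre (18 mm above its underside) of the black computer mouse, 104 x 66 x 37 mm, pushed aside next to the keyboard at the right; it is not to be moved.
Things that resemble listed ones, but are neither listed nor needed, are in the scene too. There is more than one size of the part that bears glue_stick_centre; the job needs the larger.

How it is judged:
By the outcome, as a careful person would: the job done as asked, in the order asked, and still so for the second after the job is handed in, with the robot touching nothing.
It also fails if it takes over 128 s, if anything falls off the work surface, if the arm or the gripper's body presses on something with over 40 N, if the wrist force passes 120 N, or if a joint passes its speed limit or range.

## Working session

There is one attempt and no reset: what is moved stays moved. The work goes in short steps, Python scripts to look and compute and a shell command to move; the robot and the scene stay as the last step left them, time stands still between calls to the robot, and variables do not carry over. Pictures are saved under pics/ and viewed, about 12 in all and at most 16, crops included, and the job is handed in when it is done.

```bash
ls; mkdir -p pics
python3 - <<'E'
from bench import ctrl
import cv2,numpy as np
s=ctrl.get_state();print(s)
for n in ("scene","side","wrist"):
    p=ctrl.camera_params(n);print(n,np.round(p["K"],1).tolist(),np.round(p["pose"],3).tolist())
    cv2.imwrite(f"pics/{n}0.png",ctrl.get_image(n)[:,:,::-1])
E
```

```text
pics
{'time': 0.0, 'joint_positions': array([-1.18390831,  0.32179202, -0.07010482,  1.45164903,  0.02259523,
        1.37079009, -0.05690483]), 'qd': array([ 1.02512076e-03,  5.94382100e-04,  1.20358034e-03,  5.26839713e-04,
       -4.78472374e-05, -1.13042066e-03,  2.60329005e-04]), 'joint_torque': array([-6.13786688e-05, -4.91290069e+01, -4.03837077e-01, -3.12521124e+01,
       -6.36851834e-02,  4.37316787e-02,  1.98548432e-04]), 'position': array([0.23657511, 0.60483967, 0.22149482]), 'tool_rot': array([-5.82074351e-01, -3.08693454e+00,  2.87924188e-03]), 'ft_force': array([ 0.5899402 ,  0.69680009, -0.108423  ]), 'torque': array([ 0.03020617,  0.00860819, -0.00251169]), 'grip_width': 1.0002076700816387}
scene [[446.2, 0.0, 280.1], [0.0, 446.2, 210.1], [0.0, 0.0, 1.0]] [[-0.944, -0.273, 0.183, 0.246], [-0.329, 0.779, -0.533, 0.604], [0.003, -0.564, -0.826, 0.961], [0.0, 0.0, 0.0, 1.0]]
side [[508.1, 0.0, 277.3], [0.0, 508.1, 217.6], [0.0, 0.0, 1.0]] [[-0.909, -0.287, 0.303, 0.019], [-0.416, 0.592, -0.69, 0.999], [0.019, -0.753, -0.658, 0.982], [0.0, 0.0, 0.0, 1.0]]
wrist [[373.6, 0.0, 281.8], [0.0, 373.6, 212.4], [0.0, 0.0, 1.0]] [[0.365, 0.89, 0.272, 0.162], [0.931, -0.348, -0.109, 0.635], [-0.002, 0.293, -0.956, 0.384], [0.0, 0.0, 0.0, 1.0]]
```

View pics/scene0.png

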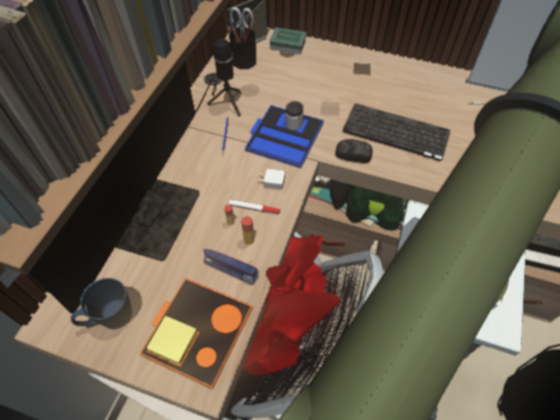

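View pics/side0.png

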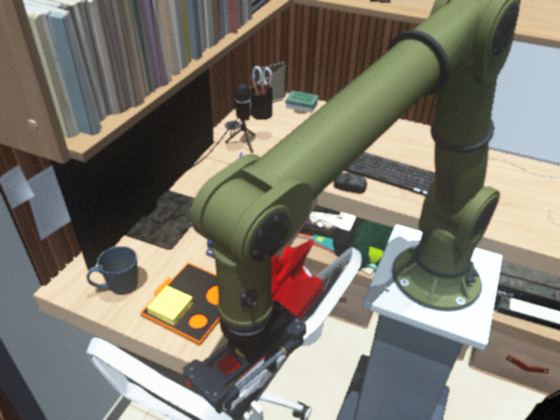

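Scene picture: blue tray (285,135) with the jar standing at (294,115), charger (274,178) with its pins to the left, and marker (255,208). There are two glue sticks, at (230,214) and (248,230). The stapler is at (231,265), the orange tray at (197,332), the mouse at (354,150), and a blue pen (225,134) that isn't needed. Next I enlarge it and measure.

```bash
cat > h.py <<'E'
from bench import ctrl
import cv2,numpy as np
from scipy.spatial.transform import Rotation as R
def ray(cam,px,z,par=None):
    p=par or ctrl.camera_params(cam);K=np.array(p["K"]);T=np.array(p["pose"])
    d=T[:3,:3]@np.linalg.solve(K,[px[0],px[1],1.]);o=T[:3,3]
    return o+d*(z-o[2])/d[2]
def proj(cam,P,par=None):
    p=par or ctrl.camera_params(cam);K=np.array(p["K"]);T=np.array(p["pose"])
    c=T[:3,:3].T@(np.array(P)-T[:3,3]);u=K@c;return u[:2]/u[2]
def shift(P,yaw=None):
    """tool-frame shift (mm) and turn that takes the TCP to P, pointing down, jaw axis (tool y) at world angle yaw (mod pi)"""
    s=ctrl.get_state();r=R.from_rotvec(s["tool_rot"]);d=r.inv().apply(np.array(P)-s["position"])*1e3
    y=r.as_matrix()[:,1];cur=np.arctan2(y[1],y[0])
    if yaw is None: yaw=cur
    dy=(yaw-cur+np.pi/2)%np.pi-np.pi/2
    a=cur+dy;Y=np.array([np.cos(a),np.sin(a),0]);Z=np.array([0,0,-1.]);X=np.cross(Y,Z)
    t=(r.inv()*R.from_matrix(np.c_[X,Y,Z])).as_rotvec()
    print("shift",np.round(d,1),"turn",np.round(t,3),"dist",round(np.linalg.norm(d)),"deg",round(np.degrees(np.linalg.norm(t)),1),"t",round(s["time"],2),"j7",round(s["joint_positions"][6],2))
E
python3 - <<'E'
from h import *
im=cv2.imread("pics/scene0.png")
for n,px,z in [("tray blue",(285,135),.014),("jarlid",(294,108),.07),("charger",(274,178),.028),("marker",(255,208),.008),("gluesm cap",(229,209),.07),("glueL cap",(247,222),.092),("staplerA",(206,252),.046),("staplerB",(257,268),.046),("orange",(197,332),.012),("jarwell",(227,318),.004),("gluewell",(206,357),.004),("note",(171,340),.028),("mouse",(354,150),.03)]:
    print(n,np.round(ray("scene",px,z),3))
c=im[90:390,130:390];cv2.imwrite("pics/c1.png",cv2.resize(c[:200],None,fx=3,fy=3,interpolation=cv2.INTER_CUBIC))
cv2.imwrite("pics/c2.png",cv2.resize(im[190:390,130:330],None,fx=3,fy=3,interpolation=cv2.INTER_CUBIC))
E
```

```text
tray blue [ 0.529 -0.262  0.014]
jarlid [ 0.522 -0.319  0.07 ]
charger [ 0.502 -0.091  0.028]
marker [0.521 0.004 0.008]
gluesm cap [0.561 0.067 0.07 ]
glueL cap [0.5   0.1   0.092]
staplerA [0.573 0.182 0.046]
staplerB [0.446 0.182 0.046]
orange [0.521 0.353 0.012]
jarwell [0.474 0.3   0.004]
gluewell [0.483 0.394 0.004]
note [0.561 0.391 0.028]
mouse [ 0.325 -0.257  0.03 ]
```

View pics/c1.png

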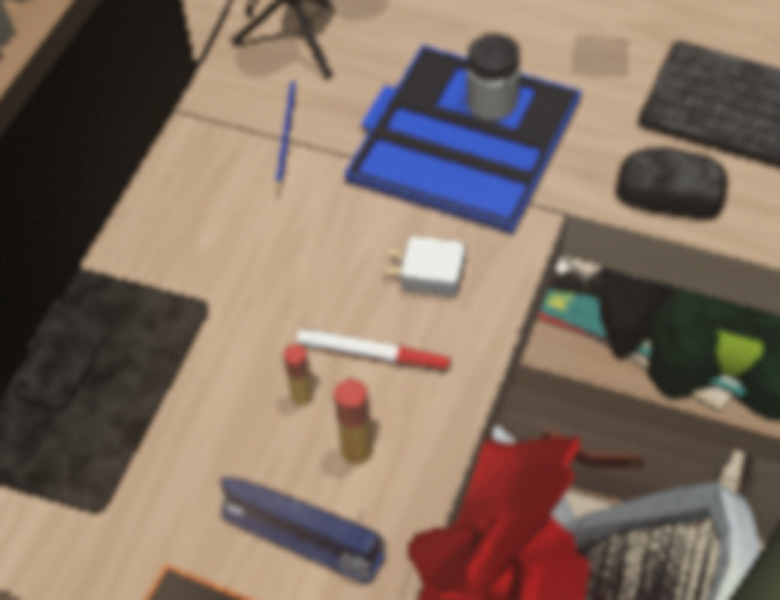

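View pics/c2.png

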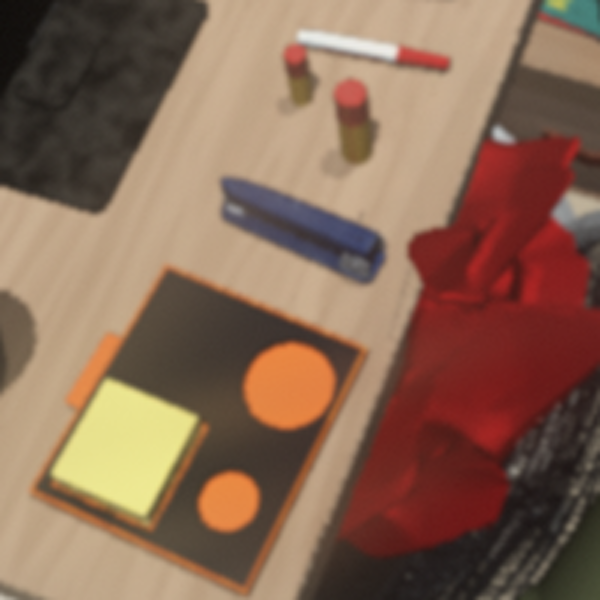

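Orange tray crop: the large well is at c2 (290,386) and the small well at (229,501), with the note block between them and the tab. There are two glue sticks in c1: a short one at (295,355) and a taller, wider one at (352,395). The task needs the larger, so (352,395). Next I fit the poses.

Run:
```python
from h import *
par=ctrl.camera_params("scene")
f=lambda px,z,o=(130,90):ray("scene",(px[0]/3+o[0],px[1]/3+o[1]),z,par)
o2=(130,190)
def tray(cs,z,o):  # corners order in tray xy
    P=np.array([f(c,z,o)[:2] for c in cs]); Q=np.array([[87,-96],[-87,-96],[-87,96],[87,96]])/1e3
    c=P.mean(0);A=(P-c);th=np.arctan2((Q[:,0]*A[:,1]-Q[:,1]*A[:,0]).sum(),(Q*A).sum());r=np.array([[np.cos(th),-np.sin(th)],[np.sin(th),np.cos(th)]])
    print("centre",c.round(4),"yaw",round(th,3),"resid mm",((P-c-Q@r.T)*1e3).round(1).tolist());return lambda x,y:(c+r@[x,y]).round(4)
print("BLUE");b=tray([(423,47),(580,93),(513,228),(347,178)],.014,(130,90))
for n,p in dict(stap=(0,.061),mark=(0,.006),chg=(0,-.055)).items():print(n,b(*p))
print("ORANGE");g=tray([(168,268),(367,350),(248,593),(34,490)],.014,o2)
for n,p in dict(jar=(-.045,-.048),glue=(-.045,.045),note=(.036,.044)).items():print(n,g(*p))
print("wells direct",f((290,386),.004,o2),f((229,501),.004,o2))
print("lid",f((494,52),.07),"glueL",f((351,392),.092),"glueS",f((295,353),.07))
a,c=f((298,337),.008),f((449,363),.008);print("marker",(a+c)/2,np.linalg.norm(a-c),np.arctan2(*(a-c)[1::-1]))
q=[f(c,.028)[:2] for c in [(408,238),(465,241),(459,293),(402,286)]];print("charger",np.mean(q,0),np.array(q).round(3).tolist())
a,c=f((225,483),.044,),f((380,545),.044);print("stapler",(a+c)/2,np.linalg.norm(a-c),np.arctan2(*(a-c)[1::-1]))
shift([.52,-.318,.16],1.45)
```

```text
BLUE
centre [ 0.529  -0.2637] yaw -0.047 resid mm [[-1.9, 0.0], [2.5, 2.0], [3.3, -1.8], [-3.8, -0.2]]
stap [ 0.5319 -0.2028]
mark [ 0.5293 -0.2577]
chg [ 0.5264 -0.3187]
ORANGE
centre [0.5201 0.3479] yaw -0.073 resid mm [[-1.6, 2.9], [2.2, 2.0], [1.4, -2.0], [-2.0, -3.0]]
jar [0.4718 0.3033]
glue [0.4785 0.3961]
note [0.5592 0.3892]
wells direct [0.47428152 0.30200983 0.004     ] [0.48185497 0.39406127 0.004     ]
lid [ 0.52149557 -0.32254291  0.07      ] glueL [0.50141694 0.09637738 0.092     ] glueS [0.56449989 0.06348663 0.07      ]
marker [0.5241333  0.00053478 0.008     ] 0.13456344349592259 0.13129639973940951
charger [ 0.50091373 -0.09109488] [[0.533, -0.112], [0.483, -0.125], [0.469, -0.068], [0.519, -0.059]]
stapler [0.51054119 0.18467549 0.044     ] 0.13371339900986012 -0.07602382524546633
shift [-600.1 -756.2   62.8] turn [-0.001 -0.    -0.252] dist 967 deg 14.4 t 0.15 j7 -0.06
```

```bash
python3 -m creep '[[[1,-46,-21,0,0,0,-0.1],[1,-91,-42,0,0,0,-0.2],[1,-137,-64,0,0,0,-0.3],[1,-182,-85,0,0,0,-0.372],[1,-228,-106,0,0,0,-0.372]]]' 20
python3 -m creep '[[[1,-14,-45,0,0,0,0],[1,-28,-90,0,0,0,0],[1,-42,-135,0,0,0,0],[1,-55,-179,0,0,0,0],[1,-69,-223,0,0,0,0]]]'
python3 -c "
from h import *
shift([.5215,-.3225,.16],1.5708)"
```

```text
time: 0.65
position: [0.4105, 0.4228, 0.2224]
tool_rot: [0.001, -3.141, 0.0]
ft_force: [0.8, -0.9, 0.0]
grip_width: 0.999
time: 1.15
position: [0.4784, 0.1996, 0.2225]
tool_rot: [-0.001, -3.142, -0.0]
ft_force: [0.8, -0.1, 0.3]
grip_width: 0.998
shift [ -43.5 -522.1   62.4] turn [ 0.    -0.    -0.001] dist 528 deg 0.0 t 1.15 j7 1.13
```

```bash
python3 -m creep '[[[1,0,-50,0,0,0,0],[1,0,-100,0,0,0,0],[1,0,-150,0,0,0,0],[1,0,-200,0,0,0,0],[1,0,-250,0,0,0,0]]]' >/dev/null
python3 -m creep '[[[1,0,-50,0,0,0,0],[1,0,-100,0,0,0,0],[1,0,-150,0,0,0,0],[1,0,-200,0,0,0,0],[1,0,-220,-30,0,0,0]]]'
python3 - <<'E'
from h import *
import pickle
pickle.dump(ctrl.camera_params("wrist"),open("w1.pkl","wb"))
cv2.imwrite("pics/w1.png",ctrl.get_image("wrist")[:,:,::-1])
print(ctrl.get_state()["joint_positions"].round(2))
E
```

```text
time: 2.15
position: [0.474, -0.2729, 0.2496]
tool_rot: [-0.012, -3.134, 0.001]
ft_force: [0.0, -0.8, 0.4]
grip_width: 1.004
[-0.16  0.1   0.69  1.67 -0.06  1.39  2.09]
```

View pics/w1.png

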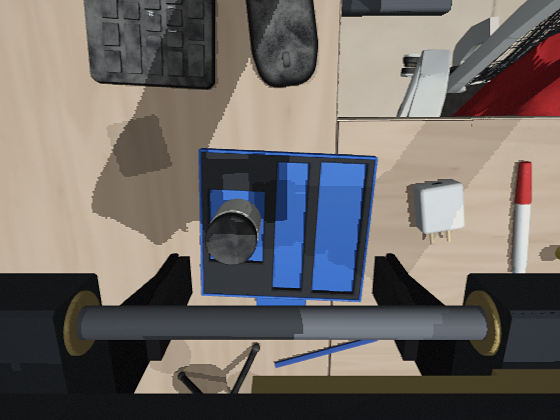

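The wrist view shows the tray corners at (203,150), (377,158), (361,300) and (201,294), the jar lid at (232,237) and the charger at (441,207).

```bash
cat >> h.py <<'E'
def trayfit(P):  # world corners in tray order (+,-),(-,-),(-,+),(+,+)
    Q=np.array([[87,-96],[-87,-96],[-87,96],[87,96]])/1e3;P=np.array(P)
    c=P.mean(0);A=P-c;th=np.arctan2((Q[:,0]*A[:,1]-Q[:,1]*A[:,0]).sum(),(Q*A).sum());r=np.array([[np.cos(th),-np.sin(th)],[np.sin(th),np.cos(th)]])
    print("centre",c.round(4),"yaw",round(th,3),"resid mm",((P-c-Q@r.T)*1e3).round(1).tolist());return lambda x,y:(c+r@[x,y]).round(4)
E
python3 - <<'E'
from h import *
import pickle
par=pickle.load(open("w1.pkl","rb"));f=lambda p,z:ray("wrist",p,z,par)
b=trayfit([f(p,.014)[:2] for p in [(202,294),(202,150),(377,157),(361,300)]])
for n,p in dict(stap=(0,.061),mark=(0,.006),chg=(0,-.055)).items():print(n,b(*p))
print("lid",f((232,237),.074))
q=[f(p,.028)[:2] for p in [(420,184),(459,181),(464,227),(424,233)]];print("chg",np.mean(q,0),(np.array(q)-np.mean(q,0)).round(3).tolist())
print("pins",f((446,240),.014),f((429,241),.014))
shift([.5215,-.3225,.16],1.5708)
E
```

```text
centre [ 0.5338 -0.269 ] yaw -0.053 resid mm [[-1.1, 0.6], [2.1, 3.2], [0.9, -2.4], [-1.8, -1.3]]
stap [ 0.5371 -0.208 ]
mark [ 0.5342 -0.263 ]
chg [ 0.5309 -0.3239]
lid [ 0.52026378 -0.32100139  0.074     ]
chg [ 0.50456387 -0.1017731 ] [[-0.025, -0.026], [-0.028, 0.015], [0.023, 0.027], [0.03, -0.016]]
pins [ 0.54801315 -0.08626554  0.014     ] [ 0.54908008 -0.10548453  0.014     ]
shift [-44.8 -45.2  97. ] turn [-0.005  0.003 -0.01 ] dist 116 deg 0.6 t 2.2 j7 2.09
```

```bash
python3 -m creep '[[[1,-20,-25,30,0,0,0],[1,-42,-50,60,0,0,0],[1,-42,-50,100,0,0,0],[1,-42,-50,130,0,0,0],[1,-42,-50,130,0,0,0]]]'
python3 -c "
from h import *
shift([.5207,-.3215,.028],1.5708)"
```

```text
time: 2.7
position: [0.5171, -0.3162, 0.1176]
tool_rot: [-0.001, -3.133, -0.006]
ft_force: [-0.8, 0.5, -0.5]
grip_width: 0.998
shift [-4.3 -5.7 89.6] turn [ 0.004 -0.009 -0.001] dist 90 deg 0.5 t 2.7 j7 2.26
```

```bash
python3 -m creep '[[[1,-1,-2,40,0,0,0],[1,-1,-2,75,0,0,0],[1,-1,-2,91,0,0,0],[1,-1,-2,91,0,0,0],[1,-1,-2,91,0,0,0]]]' && python3 -m creep '[[[0.5,0,0,0,0,0,0],[0.5,0,0,0,0,0,0],[0.5,0,0,0,0,0,0],[0.5,0,0,0,0,0,0],[0.5,0,0,0,0,0,0]]]' 25
```

```text
time: 3.2
position: [0.5222, -0.321, 0.0335]
tool_rot: [0.001, 3.139, -0.002]
ft_force: [0.9, -0.4, -0.6]
grip_width: 1.0
time: 3.7
position: [0.5211, -0.3207, 0.0319]
tool_rot: [0.001, 3.141, -0.001]
ft_force: [0.5, -1.9, 0.7]
grip_width: 0.629
```

```bash
python3 -m creep '[[[0.4,0,0,0,0,0,0],[0.4,0,0,0,0,0,0],[0.4,0,0,0,0,0,0],[0.4,0,0,-5,0,0,0],[0.4,0,0,-15,0,0,0]]]' 30
python3 -m creep '[[[0.4,0,0,-35,0,0,0],[0.4,0,0,-70,0,0,0],[0.4,0,0,-105,0,0,0],[0.4,10,40,-110,0,0,0],[0.4,20,85,-110,0,0,0]]]'
python3 -m creep '[[[0.4,10,45,0,0,0,0],[0.4,20,90,0,0,0,0],[0.4,28,135,0,0,0,0],[0.4,28,180,0,0,0,0],[0.4,28,225,0,0,0,0]]]'
python3 -m creep '[[[0.4,0,45,0,0,0,0],[0.4,0,90,0,0,0,0],[0.4,0,135,0,0,0,0],[0.4,0,170,0,0,0,0],[0.4,0,200,0,0,0,0]]]'
python3 -m creep '[[[0.4,0,30,0,0,0,0],[0.4,0,55,0,0,0,0],[0.4,0,55,0,0,0,0],[0.4,0,55,0,0,0,0],[0.4,0,55,0,0,0,0]]]'
python3 - <<'E'
from h import *
import pickle
pickle.dump(ctrl.camera_params("wrist"),open("w2.pkl","wb"))
cv2.imwrite("pics/w2.png",ctrl.get_image("wrist")[:,:,::-1])
print(ctrl.get_state()["joint_positions"].round(2))
E
```

```text
time: 4.2
position: [0.5198, -0.3197, 0.0457]
tool_rot: [-0.001, -3.139, -0.002]
ft_force: [-0.4, 0.5, -0.2]
grip_width: 0.588
time: 4.7
position: [0.5012, -0.2367, 0.1589]
tool_rot: [0.008, 3.138, -0.002]
ft_force: [0.3, 1.8, -1.7]
grip_width: 0.588
time: 5.2
position: [0.4724, -0.0084, 0.1574]
tool_rot: [0.001, 3.141, 0.002]
ft_force: [1.7, 0.1, -1.4]
grip_width: 0.586
time: 5.7
position: [0.4724, 0.1921, 0.1571]
tool_rot: [0.002, -3.141, -0.001]
ft_force: [0.4, 0.0, -0.8]
grip_width: 0.587
time: 6.2
position: [0.4734, 0.2432, 0.1567]
tool_rot: [-0.004, -3.141, 0.001]
ft_force: [0.3, -1.0, -0.1]
grip_width: 0.59
[-0.76  0.11  0.25  1.84 -0.03  1.19  1.07]
```

View pics/w2.png

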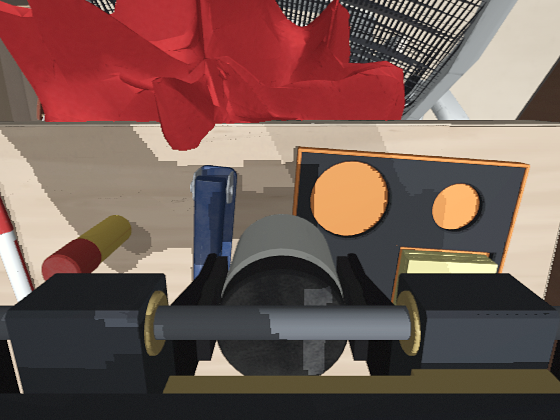

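The picture shows the wells at (349,199) and (456,206), the near corners of the orange tray at (296,148) and (529,164), and the jar held upright. The stapler is at (215,215) and the glue stick at (90,245).

Run:
```python
from h import *
import pickle
par=pickle.load(open("w2.pkl","rb"));f=lambda p,z:ray("wrist",p,z,par)
jw=f((349,199),.008);gw=f((456.5,206),.008);a=f((296,148),.014);c=f((529,164),.014)
print("jar",jw,"glue",gw,"dist",np.linalg.norm(jw-gw),"yaw",np.arctan2(-(gw-jw)[0],(gw-jw)[1]))
print("corners",a,c,np.linalg.norm(a-c))
m=(a+c)[:2]/2;t=np.arctan2(-(c-a)[0],(c-a)[1]);r=np.array([[np.cos(t),-np.sin(t)],[np.sin(t),np.cos(t)]])
print("from edge",t,m+r@[.042,-.048],m+r@[.042,.045])
p=f((50,268),.0925);q=f((115,232),.01);print("glue cap-ish",p,"base",q)
a,c=f((216,170),.046),f((209,270),.046);print("stapler near end",a,c)
shift([jw[0],jw[1],.1],1.5708)
```

```text
jar [0.47650022 0.3015461  0.008     ] glue [0.48300851 0.3949999  0.008     ] dist 0.09368015255885122 yaw -0.06952946931657411
corners [0.43194667 0.25528316 0.014     ] [0.44551277 0.44681772 0.014     ] 0.19201439167078715
from edge -0.0707103366422667 [0.4772335  0.30020303] [0.48380408 0.39297063]
glue cap-ish [0.50091545 0.08930171 0.0925    ] base [0.50551577 0.09665244 0.01      ]
stapler near end [0.44388951 0.19508648 0.046     ] [0.52505516 0.18504585 0.046     ]
shift [-2.8 58.4 56.8] turn [-0.     0.    -0.003] dist 81 deg 0.2 t 6.25 j7 1.07
```

```bash
python3 -m creep '[[[0.4,-3,30,0,0,0,0],[0.4,-3,58,20,0,0,0],[0.4,-3,58,55,0,0,0],[0.4,-3,58,90,0,0,0],[0.4,-3,58,105,0,0,0]]]'
python3 -m creep '[[[0.4,0,0,8,0,0,0],[0.4,0,0,14,0,0,0],[0.4,0,0,17,0,0,0],[0.4,0,0,19,0,0,0],[0.4,0,0,19,0,0,0]]]'
```

```text
time: 6.75
position: [0.4747, 0.3002, 0.0485]
tool_rot: [-0.003, -3.137, 0.006]
ft_force: [0.2, -0.3, -2.2]
grip_width: 0.593
time: 7.25
position: [0.4769, 0.3029, 0.0333]
tool_rot: [0.001, 3.141, 0.001]
ft_force: [-0.0, 0.2, -1.2]
grip_width: 0.588
```

```bash
python3 -m creep '[[[0.4,0,0,1,0,0,0],[0.4,0,0,2,0,0,0],[0.4,0,0,2,0,0,0],[0.75,0,0,2,0,0,0],[0.75,0,0,2,0,0,0]]]'
python3 -m creep '[[[0.85,0,0,0,0,0,0],[0.85,0,0,0,0,0,0],[0.85,0,0,-30,0,0,0],[0.85,0,0,-75,0,0,0],[0.85,0,0,-120,0,0,0]]]'
python3 -c "
from h import *
shift([.502,.0945,.160],1.5708)"
```

```text
time: 7.75
position: [0.4767, 0.3028, 0.0308]
tool_rot: [0.001, 3.141, 0.001]
ft_force: [-1.2, 0.0, 0.8]
grip_width: 0.693
time: 8.25
position: [0.4758, 0.3021, 0.1511]
tool_rot: [-0.001, -3.14, 0.002]
ft_force: [0.2, 1.0, -0.1]
grip_width: 0.849
shift [ -26.4 -207.6   -8.6] turn [-0.001 -0.001 -0.001] dist 209 deg 0.1 t 8.25 j7 0.99
```

```bash
python3 -m creep '[[[0.85,-5,-45,0,0,0,0],[0.85,-10,-90,0,0,0,0],[0.85,-18,-135,0,0,0,0],[0.85,-26,-180,0,0,0,0],[0.85,-26,-207,0,0,0,0]]]'
python3 - <<'E'
from h import *
import pickle
pickle.dump(ctrl.camera_params("wrist"),open("w3.pkl","wb"))
cv2.imwrite("pics/w3.png",ctrl.get_image("wrist")[:,:,::-1])
shift([.502,.0945,.033],1.5708)
E
```

```text
time: 8.75
position: [0.503, 0.0912, 0.1508]
tool_rot: [0.008, 3.141, -0.002]
ft_force: [-0.2, 0.4, 0.4]
grip_width: 0.849
shift [  0.9   8.  117.7] turn [-0.003  0.    -0.01 ] dist 118 deg 0.6 t 8.8 j7 1.36
```

View pics/w3.png

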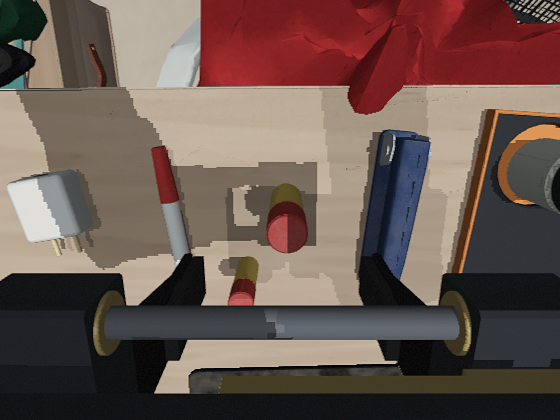

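The glue stick's cap centre is at about (288,232), between the open fingers. The marker's red end is at (160,148) and the near end of the stapler's upper part at (412,135).

Run:
```python
from h import *
import pickle
par=pickle.load(open("w3.pkl","rb"));f=lambda p,z:ray("wrist",p,z,par)
print("glue",f((288,232),.092),"base",f((286,190),.01))
a,b=f((413,136),.046),f((394,276),.046);print("stapler axis",a,b,np.arctan2(*(b-a)[1::-1]))
a,b=f((160,148),.008),f((183,258),.008);print("marker",a,b,np.arctan2(*(b-a)[1::-1]))
q=[f(p,.028)[:2] for p in [(9,183),(74,170),(90,224),(26,242)]];print("chg",np.mean(q,0),(np.array(q)-np.mean(q,0)).round(3).tolist())
```

```text
glue [0.50346044 0.09551018 0.092     ] base [0.49620478 0.09501915 0.01      ]
stapler axis [0.44889026 0.18419834 0.046     ] [0.55766084 0.17980411 0.046     ] -0.040377027124592846
marker [ 0.46109498 -0.00722817  0.008     ] [0.55827771 0.00335131 0.008     ] 0.10843465563610152
chg [ 0.50344828 -0.09303939] [[-0.018, -0.028], [-0.028, 0.024], [0.016, 0.03], [0.031, -0.025]]
```

```bash
python3 -m creep '[[[0.85,0,0,30,0,0,0],[0.85,0,0,65,0,0,0],[0.85,0,0,95,0,0,0],[0.6,0,0,112,0,0,0],[0.6,0,0,117,0,0,0]]]'
python3 -m creep '[[[0.2,0,0,0,0,0,0],[0.2,0,0,0,0,0,0],[0.2,0,0,0,0,0,0],[0.2,0,0,0,0,0,0],[0.2,0,0,0,0,0,0]]]' 25
python3 -m creep '[[[0.2,0,0,0,0,0,0],[0.2,0,0,0,0,0,0],[0.2,0,0,0,0,0,0],[0.2,0,0,-10,0,0,0],[0.2,0,0,-30,0,0,0]]]'
```

```text
time: 9.3
position: [0.5004, 0.0953, 0.0313]
tool_rot: [-0.001, -3.138, 0.002]
ft_force: [0.2, -0.3, 0.6]
grip_width: 0.745
time: 9.8
position: [0.5027, 0.0957, 0.0342]
tool_rot: [0.001, 3.14, 0.001]
ft_force: [-0.4, -0.5, -0.0]
grip_width: 0.303
time: 10.3
position: [0.5005, 0.0951, 0.0626]
tool_rot: [-0.001, -3.138, 0.002]
ft_force: [-0.6, 0.2, -0.8]
grip_width: 0.301
```

```bash
python3 -m creep '[[[0.2,0,0,-40,0,0,0],[0.2,0,5,-76,0,0,0],[0.2,6,50,-76,0,0,0],[0.2,12,95,-76,0,0,0],[0.2,20,140,-76,0,0,0]]]'
python3 -m creep '[[[0.2,0,50,0,0,0,0],[0.2,0,95,0,0,0,0],[0.2,0,135,0,0,0,0],[0.2,0,159,0,0,0,0],[0.2,0,159,0,0,0,0]]]'
python3 -m creep '[[[0.2,0,0,0,0,0,0],[0.2,0,0,35,0,0,0],[0.2,0,0,70,0,0,0],[0.2,0,0,85,0,0,0],[0.2,0,0,90,0,0,0]]]'
python3 -c "
from h import *
shift([.4828,.3945,.038],1.5708)"
```

```text
time: 10.8
position: [0.4822, 0.2369, 0.1405]
tool_rot: [0.003, 3.141, 0.001]
ft_force: [0.4, 1.3, -0.7]
grip_width: 0.304
time: 11.3
position: [0.4802, 0.3994, 0.1391]
tool_rot: [0.009, -3.14, -0.002]
ft_force: [0.6, 0.2, -0.3]
grip_width: 0.306
time: 11.8
position: [0.4819, 0.3921, 0.0479]
tool_rot: [-0.004, -3.139, 0.005]
ft_force: [0.3, -0.1, 0.2]
grip_width: 0.308
shift [-0.9  2.4  9.8] turn [-0.003 -0.002 -0.003] dist 10 deg 0.3 t 11.8 j7 0.9
```

```bash
python3 -m creep '[[[0.2,0,0,5,0,0,0],[0.2,0,0,9,0,0,0],[0.2,0,0,12,0,0,0],[0.2,0,0,12,0,0,0],[0.2,0,0,12,0,0,0]]]'
python3 -m creep '[[[0.4,0,0,0,0,0,0],[0.5,0,0,0,0,0,0],[0.5,0,0,0,0,0,0],[0.5,0,0,0,0,0,0],[0.5,0,0,-10,0,0,0]]]'
python3 -m creep '[[[0.5,0,0,-45,0,0,0],[0.5,0,0,-90,0,0,0],[0.5,0,-40,-100,0,0,0],[0.5,0,-85,-100,0,0,0],[0.5,0,-120,-100,0,0,0]]]'
python3 -c "
from h import *
shift([.510,.183,.150],np.pi/2-.05)"
```

```text
time: 12.3
position: [0.4829, 0.395, 0.0383]
tool_rot: [0.001, 3.141, 0.001]
ft_force: [-0.8, -0.4, -0.3]
grip_width: 0.301
time: 12.8
position: [0.4815, 0.3937, 0.0465]
tool_rot: [-0.001, -3.139, 0.003]
ft_force: [-0.4, 0.0, 0.1]
grip_width: 0.498
time: 13.3
position: [0.4831, 0.2723, 0.1493]
tool_rot: [0.003, 3.139, 0.001]
ft_force: [0.9, -0.7, -0.5]
grip_width: 0.499
shift [-27.1 -89.2  -0.7] turn [0.001 0.002 0.048] dist 93 deg 2.8 t 13.3 j7 1.04
```

```bash
python3 -m creep '[[[0.5,15,-30,-40,0,0,0.05],[0.5,25,-60,-70,0,0,0.05],[0.5,25,-85,-70,0,0,0.05],[0.5,25,-85,-70,0,0,0.05],[0.5,25,-85,-70,0,0,0.05]]]'
python3 - <<'E'
from h import *
import pickle
pickle.dump(ctrl.camera_params("wrist"),open("w4.pkl","wb"))
cv2.imwrite("pics/w4.png",cv2.resize(ctrl.get_image("wrist")[:300,100:500,::-1],None,fx=2,fy=2,interpolation=cv2.INTER_CUBIC))
shift([.510,.183,.150],np.pi/2-.05)
E
```

```text
time: 13.8
position: [0.4574, 0.1896, 0.2183]
tool_rot: [0.081, 3.14, 0.003]
ft_force: [0.3, 1.2, 0.1]
grip_width: 0.499
shift [-53.2  -4.8  67.8] turn [ 0.001  0.    -0.   ] dist 86 deg 0.1 t 13.85 j7 1.07
```

View pics/w4.png

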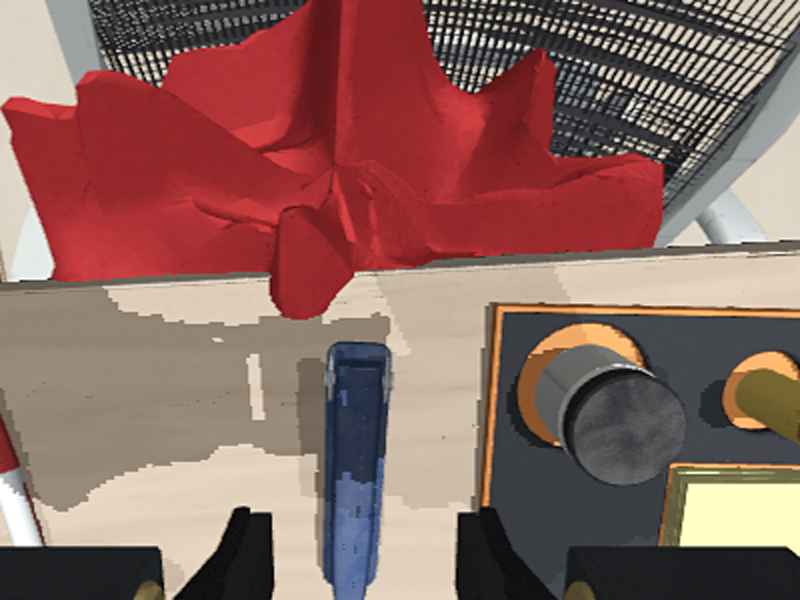

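The jar and glue stick stand in their wells. The stapler runs from its near end at (358,345) in the crop down past (352,590), with the fingers straddling it.

Run:
```python
from h import *
import pickle
par=pickle.load(open("w4.pkl","rb"));f=lambda p,z:ray("wrist",(p[0]/2+100,p[1]/2),z,par).round(4)
print("near base",f((358,344),.003),f((358,344),.03),"near top",f((359,360),.046))
print("axis top",f((359,365),.046),f((350,585),.046), "ends0",f((350,583),.006))
print("base edges",f((327,350),.006),f((391,350),.006),"top edges@365",f((333,365),.046),f((385,365),.046),"far",f((323,580),.006),f((377,580),.006))
```

```text
near base [0.4496 0.188  0.003 ] [0.4444 0.1884 0.03  ] near top [0.4487 0.1887 0.046 ]
axis top [0.4511 0.1886 0.046 ] [0.5634 0.178  0.046 ] ends0 [0.5844 0.1761 0.006 ]
base edges [0.4513 0.1721 0.006 ] [0.453  0.2046 0.006 ] top edges@365 [0.4504 0.1767 0.046 ] [0.4517 0.2005 0.046 ] far [0.5817 0.1611 0.006 ] [0.5833 0.1913 0.006 ]
```

```bash
python3 -m creep '[[[0.5,-25,-2,30,0,0,0.04],[0.5,-58,-5,60,0,0,0.04],[0.5,-58,-5,100,0,0,0.04],[0.5,-58,-5,140,0,0,0.04],[0.5,-58,-5,160,0,0,0.04]]]'
python3 -c "
from h import *
shift([.515,.1822,.015],np.pi/2-.09)"
```

```text
time: 14.35
position: [0.5122, 0.1821, 0.0529]
tool_rot: [-0.139, -3.132, 0.005]
ft_force: [-0.7, -0.3, -0.1]
grip_width: 0.501
shift [-3.   0.5 37.9] turn [-0.003 -0.006  0.001] dist 38 deg 0.4 t 14.35 j7 1.17
```

```bash
python3 -m creep '[[[0.5,0,0,15,0,0,0],[0.5,0,0,30,0,0,0],[0.5,0,0,41,0,0,0],[0.5,0,0,41,0,0,0],[0.5,0,0,41,0,0,0]]]'
python3 -m creep '[[[0.15,0,0,0,0,0,0],[0.15,0,0,0,0,0,0],[0.15,0,0,0,0,0,0],[0.15,0,0,0,0,0,0],[0.15,0,0,0,0,0,0]]]' 30
python3 -m creep '[[[0.15,0,0,0,0,0,0],[0.15,0,0,0,0,0,0],[0.15,0,0,-10,0,0,0],[0.15,0,0,-40,0,0,0],[0.15,0,0,-80,0,0,0]]]'
```

```text
time: 14.85
position: [0.5155, 0.182, 0.0171]
tool_rot: [0.142, 3.137, 0.001]
ft_force: [0.1, -0.8, 0.5]
grip_width: 0.504
time: 15.35
position: [0.5153, 0.1818, 0.0171]
tool_rot: [0.143, 3.138, 0.001]
ft_force: [0.2, -0.9, 2.8]
grip_width: 0.246
time: 15.85
position: [0.5128, 0.1808, 0.0954]
tool_rot: [-0.142, -3.134, 0.005]
ft_force: [0.9, 1.2, -1.6]
grip_width: 0.245
```

```bash
python3 -m creep '[[[0.15,0,0,-45,0,0,0],[0.15,0,-15,-90,0,0,0],[0.15,3,-60,-105,0,0,0],[0.15,6,-105,-105,0,0,0],[0.15,8,-150,-105,0,0,0]]]'
python3 -m creep '[[[0.15,2,-45,0,0,0,-0.04],[0.15,4,-90,0,0,0,-0.04],[0.15,6,-130,0,0,0,-0.04],[0.15,6,-160,0,0,0,-0.04],[0.15,6,-185,0,0,0,-0.04]]]'
python3 -m creep '[[[0.15,0,0,0,0,0,0],[0.15,0,0,0,0,0,0],[0.15,0,0,0,0,0,0]]]'
python3 - <<'E'
from h import *
import pickle
pickle.dump(ctrl.camera_params("wrist"),open("w5.pkl","wb"))
cv2.imwrite("pics/w5.png",ctrl.get_image("wrist")[:,:,::-1])
shift([.5345,-.2055,.1],np.pi/2-.05)
E
```

```text
time: 16.35
position: [0.493, 0.0315, 0.2024]
tool_rot: [0.141, 3.137, 0.001]
ft_force: [0.2, 0.2, -1.8]
grip_width: 0.247
time: 16.85
position: [0.4696, -0.1529, 0.2016]
tool_rot: [-0.083, -3.14, -0.0]
ft_force: [1.3, 0.1, -1.8]
grip_width: 0.245
time: 17.15
position: [0.4707, -0.1493, 0.2014]
tool_rot: [-0.077, -3.14, -0.001]
ft_force: [-0.2, -0.1, -2.1]
grip_width: 0.241
shift [-66.4 -53.2 101.3] turn [ 0.001 -0.     0.001] dist 132 deg 0.1 t 17.2 j7 1.77
```

View pics/w5.png

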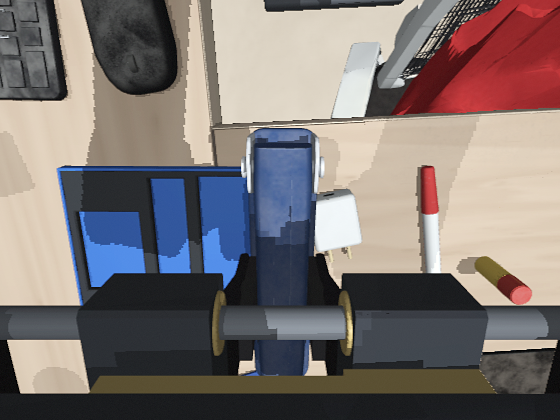

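The wrist view shows the tray's near corner at (60,169). The charger cut-out's right near corner is at (139,212), the marker cut-out's at (185,179), and the stapler cut-out's left near corner at (199,178). The stapler is held straight, with its near end at (284,130).

Run:
```python
from h import *
import pickle
par=pickle.load(open("w5.pkl","rb"));f=lambda p,z:ray("wrist",p,z,par)
t=-.05;r=np.array([[np.cos(t),-np.sin(t)],[np.sin(t),np.cos(t)]])
for px,z,q in [((60,168),.014,(-87,-96)),((139,212),.012,(-43,-24)),((185,179),.012,(-76.5,23)),((199,178),.010,(-78.5,36)),((152,179),.010,(-76.5,-11))]:
    print(q,(f(px,z)[:2]-r@(np.array(q)/1e3)).round(4))
s=ctrl.get_state();print(s["position"].round(4)); 
for px in [(284,129),(285,143)]: print("stapler near",f(px,.184+.003).round(4),f(px,.184+.046).round(4))
q=[f(p,.028)[:2] for p in [(316,198),(354,191),(360,242),(322,250)]];print("chg",np.mean(q,0),(np.array(q)-np.mean(q,0)).round(3).tolist(),"pins",f((350,253),.014))
a=f((428,166),.008);b=f((432,272),.008);print("marker",a,b)
```

```text
(-87, -96) [ 0.5349 -0.2658]
(-43, -24) [ 0.5348 -0.2687]
(-76.5, 23) [ 0.5352 -0.268 ]
(-78.5, 36) [ 0.5367 -0.268 ]
(-76.5, -11) [ 0.5357 -0.2663]
[ 0.4708 -0.1492  0.2014]
stapler near [ 0.4042 -0.1445  0.187 ] [ 0.4009 -0.1445  0.23  ]
stapler near [ 0.4107 -0.1443  0.187 ] [ 0.4058 -0.1444  0.23  ]
chg [ 0.50410973 -0.09711188] [[-0.023, -0.02], [-0.028, 0.015], [0.023, 0.021], [0.029, -0.016]] pins [ 0.54383163 -0.08317445  0.014     ]
marker [ 0.45969307 -0.00765368  0.008     ] [0.57228887 0.00377986 0.008     ]
```

```bash
python3 -m creep '[[[0.15,-34,-27,0,0,0,0],[0.15,-68,-54,20,0,0,0],[0.15,-68,-54,60,0,0,0],[0.15,-68,-54,100,0,0,0],[0.15,-68,-54,140,0,0,0]]]'
python3 -m creep '[[[0.15,0,0,0,0,0,0],[0.15,0,0,0,0,0,0],[0.15,0,0,8,0,0,0]]]'
python3 -c "
from h import *
shift([.536,-.206,.021],np.pi/2-.05)"
```

```text
time: 17.7
position: [0.5364, -0.2067, 0.0596]
tool_rot: [-0.076, -3.14, -0.0]
ft_force: [0.9, 0.2, -1.6]
grip_width: 0.248
time: 18.0
position: [0.5389, -0.2086, 0.0568]
tool_rot: [0.078, 3.134, -0.002]
ft_force: [-0.3, -1.0, -1.4]
grip_width: 0.249
shift [ 3.2  2.5 35.8] turn [-0.001  0.006  0.   ] dist 36 deg 0.4 t 18.0 j7 2.05
```

```bash
python3 -m creep '[[[0.15,0,0,10,0,0,0],[0.15,0,0,20,0,0,0],[0.15,0,0,28,0,0,0],[0.15,0,0,31,0,0,0],[0.15,0,0,31,0,0,0]]]'
python3 -c "
from h import *
shift([.536,-.206,.021],np.pi/2-.05)"
```

```text
time: 18.5
position: [0.5354, -0.208, 0.0219]
tool_rot: [-0.08, -3.139, -0.0]
ft_force: [-0.1, -0.1, -1.7]
grip_width: 0.244
shift [-0.5  2.   0.9] turn [ 0.    -0.001 -0.001] dist 2 deg 0.1 t 18.5 j7 2.08
```

```bash
python3 -m creep '[[[0.15,0,1,1,0,0,0],[0.15,0,1,3,0,0,0],[0.15,0,1,3,0,0,0],[0.15,0,1,3,0,0,0]]]'
python3 -m creep '[[[0.4,0,0,0,0,0,0],[0.4,0,0,0,0,0,0],[0.4,0,0,0,0,0,0],[0.4,0,0,-10,0,0,0],[0.4,0,0,-40,0,0,0]]]'
python3 -m creep '[[[0.4,0,0,-45,0,0,0],[0.4,8,45,-90,0,0,0],[0.4,16,90,-90,0,0,0],[0.4,16,135,-90,0,0,0],[0.4,16,170,-90,0,0,0]]]'
python3 - <<'E'
from h import *
import pickle
pickle.dump(ctrl.camera_params("wrist"),open("w6.pkl","wb"))
cv2.imwrite("pics/w6.png",ctrl.get_image("wrist")[:,:,::-1])
E
```

```text
time: 18.9
position: [0.5364, -0.2071, 0.0211]
tool_rot: [0.08, 3.14, 0.001]
ft_force: [-3.7, 1.5, 6.7]
grip_width: 0.244
time: 19.4
position: [0.5338, -0.2062, 0.0579]
tool_rot: [-0.08, -3.135, -0.001]
ft_force: [0.8, 1.2, 0.3]
grip_width: 0.4
time: 19.9
position: [0.5289, -0.033, 0.1512]
tool_rot: [0.076, 3.138, 0.004]
ft_force: [0.5, 0.1, -1.0]
grip_width: 0.4
```

View pics/w6.png

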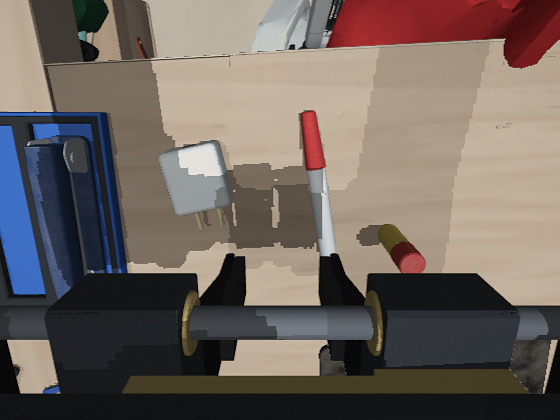

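The stapler lies in its slot at (65,210). The marker's near end is at (308,111) and its body at (322,230). The charger is at (197,180) with its pins pointing to +x.

Run:
```python
from h import *
import pickle
par=pickle.load(open("w6.pkl","rb"));f=lambda p,z:ray("wrist",p,z,par)
a=f((308,111),.008);b=f((325,245),.008);y=np.arctan2(*(b-a)[1::-1]);print("marker",a,b,y,"centre",a[:2]+.0675*np.array([np.cos(y),np.sin(y)]))
q=[f(p,.028)[:2] for p in [(160,156),(213,143),(232,201),(180,214)]];print("chg",np.mean(q,0),(np.array(q)-np.mean(q,0)).round(3).tolist())
shift([.5265,0,.06],np.pi/2+.11)
```

```text
marker [ 0.45988302 -0.00803774  0.008     ] [0.57450426 0.00366322 0.008     ] 0.10173126031823276 centre [ 0.52703404 -0.00118272]
chg [ 0.50611206 -0.09769205] [[-0.019, -0.026], [-0.027, 0.016], [0.019, 0.026], [0.028, -0.016]]
shift [ 3.8 25.1 90.7] turn [ 0.006  0.002 -0.151] dist 94 deg 8.7 t 19.95 j7 1.6
```

```bash
python3 -m creep '[[[0.4,12,11,30,0,0,-0.08],[0.4,23,21,60,0,0,-0.15],[0.4,23,21,90,0,0,-0.15],[0.4,23,21,90,0,0,-0.15],[0.4,23,21,90,0,0,-0.15]]]'
python3 -m creep '[[[0.4,0,0,10,0,0,0],[0.4,0,0,20,0,0,0],[0.4,0,0,20,0,0,0]]]'
python3 -c "
from h import *
shift([.507,-.0028,.005],np.pi/2+.105)"
```

```text
time: 20.45
position: [0.507, -0.015, 0.0603]
tool_rot: [-0.154, 3.138, -0.001]
ft_force: [-0.5, 0.5, 0.6]
grip_width: 0.4
time: 20.75
position: [0.506, -0.0145, 0.0387]
tool_rot: [0.155, -3.136, 0.0]
ft_force: [0.0, -0.4, 0.1]
grip_width: 0.401
shift [-2.2 11.6 33.7] turn [-0.    -0.002 -0.006] dist 36 deg 0.4 t 20.75 j7 1.77
```

```bash
python3 -m creep '[[[0.4,-1,6,0,0,0,0],[0.4,-1,12,0,0,0,0],[0.4,-1,12,15,0,0,0],[0.4,-1,12,28,0,0,0],[0.4,-1,12,34,0,0,0]]]'
python3 -m creep '[[[0.4,0,0,0,0,0,0],[0.4,0,0,0,0,0,0]]]'
python3 -c "
from h import *
shift([.507,-.0028,.005],np.pi/2+.105)"
```

```text
time: 21.25
position: [0.5056, -0.0019, 0.0044]
tool_rot: [0.157, -3.136, 0.0]
ft_force: [0.9, -0.5, -0.7]
grip_width: 0.4
time: 21.45
position: [0.5066, -0.0024, 0.0057]
tool_rot: [-0.155, 3.138, -0.0]
ft_force: [-0.1, -0.8, 0.6]
grip_width: 0.399
shift [-0.4 -0.4  0.7] turn [-0.     0.    -0.006] dist 1 deg 0.3 t 21.45 j7 1.78
```

```bash
python3 -m creep '[[[0.25,0,0,0,0,0,0],[0.05,0,0,0,0,0,0],[0.05,0,0,0,0,0,0],[0.05,0,0,0,0,0,0],[0.05,0,0,0,0,0,0]]]' 12
python3 -m creep '[[[0.05,0,0,0,0,0,0],[0.05,0,0,0,0,0,0],[0.05,0,0,-10,0,0,0],[0.05,0,0,-25,0,0,0],[0.05,0,0,-45,0,0,0]]]'
```

```text
time: 21.95
position: [0.5068, -0.0023, 0.0059]
tool_rot: [-0.156, 3.137, 0.0]
ft_force: [-1.6, 0.1, 2.4]
grip_width: 0.178
time: 22.45
position: [0.5055, -0.0024, 0.0507]
tool_rot: [0.155, -3.136, 0.001]
ft_force: [0.3, -0.4, 0.6]
grip_width: 0.181
```

```bash
python3 -m creep '[[[0.05,0,0,-40,0,0,0],[0.05,2,-30,-70,0,0,0.05],[0.05,5,-75,-70,0,0,0.1],[0.05,8,-120,-70,0,0,0.15],[0.05,11,-165,-70,0,0,0.15]]]'
python3 -m creep '[[[0.05,0,0,0,0,0,0],[0.05,0,0,0,0,0,0]]]'
python3 -c "
from h import *
shift([.5153,-.260,.06],np.pi/2-.05)"
```

```text
time: 22.95
position: [0.5119, -0.1688, 0.1215]
tool_rot: [0.08, 3.139, 0.001]
ft_force: [1.2, 0.9, -0.2]
grip_width: 0.175
time: 23.15
position: [0.5113, -0.1688, 0.1207]
tool_rot: [-0.085, -3.14, -0.0]
ft_force: [-0.2, 0.9, -1.1]
grip_width: 0.179
shift [ -8.9 -90.9  60.7] turn [ 0.    -0.    -0.004] dist 110 deg 0.2 t 23.15 j7 1.91
```

```bash
python3 -m creep '[[[0.05,-4,-45,0,0,0,0],[0.05,-9,-80,0,0,0,0],[0.05,-9,-91,0,0,0,0],[0.05,-9,-91,30,0,0,0],[0.05,-9,-91,60,0,0,0]]]'
python3 -m creep '[[[0.05,0,0,0,0,0,0],[0.05,0,0,0,0,0,0],[0.05,0,0,0,0,0,0]]]'
python3 - <<'E'
from h import *
import pickle
shift([.5153,-.260,.0135],np.pi/2-.05)
pickle.dump(ctrl.camera_params("wrist"),open("w7.pkl","wb"))
cv2.imwrite("pics/w7.png",ctrl.get_image("wrist")[:,:,::-1])
E
```

```text
time: 23.65
position: [0.5175, -0.2573, 0.0605]
tool_rot: [0.077, 3.138, 0.002]
ft_force: [0.1, 1.2, -0.7]
grip_width: 0.177
time: 23.95
position: [0.5175, -0.2585, 0.0621]
tool_rot: [0.078, 3.138, -0.0]
ft_force: [0.3, -0.4, 0.1]
grip_width: 0.179
shift [ 2.3 -1.6 48.6] turn [-0.     0.002  0.001] dist 49 deg 0.1 t 23.95 j7 2.17
```

View pics/w7.png

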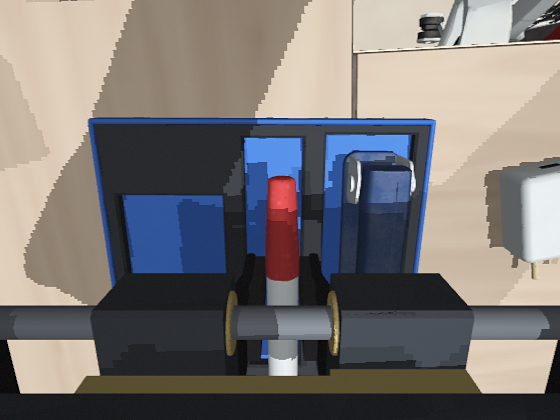

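The marker hangs straight over its slot. Its near end is at (282,178) and the slot's near edge at (273,137).

Run:
```python
from h import *
import pickle
par=pickle.load(open("w7.pkl","rb"));f=lambda p,z:ray("wrist",p,z,par).round(4)
print("marker end",f((282,177),.065),"slot near",f((245,137),.012),f((304,137),.012),"slot edges lower",f((305,250),.012),"TCP",ctrl.get_state()["position"])
q=[(122,194),(224,194)];print("charger slot near corners",[f(p,.010) for p in q])
```

```text
marker end [ 0.4701 -0.2554  0.065 ] slot near [ 0.4573 -0.2756  0.012 ] [ 0.459  -0.2425  0.012 ] slot edges lower [ 0.5274 -0.2441  0.012 ] TCP [ 0.51762453 -0.25872364  0.06229976]
charger slot near corners [array([ 0.487 , -0.3512,  0.01  ]), array([ 0.49  , -0.2908,  0.01  ])]
```

```bash
python3 -m creep '[[[0.05,2,-3,15,0,0,0],[0.05,2,-3,30,0,0,0],[0.05,2,-3,40,0,0,0],[0.05,2,-3,46,0,0,0],[0.05,2,-3,46,0,0,0]]]'
python3 -m creep '[[[0.05,0,0,1,0,0,0],[0.05,0,0,2,0,0,0],[0.05,0,0,2,0,0,0]]]'
```

```text
time: 24.5
position: [0.5134, -0.2616, 0.0133]
tool_rot: [-0.08, -3.139, -0.001]
ft_force: [0.1, -1.2, 1.2]
grip_width: 0.175
time: 24.8
position: [0.5143, -0.2619, 0.0128]
tool_rot: [0.08, 3.14, -0.0]
ft_force: [0.5, 0.4, -0.2]
grip_width: 0.179
```

```bash
python3 -m creep '[[[0.2,0,0,0,0,0,0],[0.25,0,0,0,0,0,0],[0.3,0,0,0,0,0,0],[0.3,0,0,0,0,0,0],[0.3,0,0,-10,0,0,0]]]'
python3 -m creep '[[[0.3,0,0,-40,0,0,0],[0.3,0,0,-80,0,0,0],[0.6,0,40,-105,0,0,0],[0.85,0,90,-105,0,0,0],[0.85,0,110,-105,0,0,0]]]'
python3 -m creep '[[[0.85,0,0,0,0,0,0],[0.85,0,0,0,0,0,0]]]'
python3 - <<'E'
from h import *
import pickle
shift([.505,-.098,.06],np.pi/2+.2)
pickle.dump(ctrl.camera_params("wrist"),open("w8.pkl","wb"))
cv2.imwrite("pics/w8.png",ctrl.get_image("wrist")[:,:,::-1])
E
```

```text
time: 25.3
position: [0.5131, -0.2613, 0.0218]
tool_rot: [-0.08, -3.138, -0.001]
ft_force: [-0.2, 0.6, -0.4]
grip_width: 0.294
time: 25.8
position: [0.5211, -0.147, 0.1293]
tool_rot: [0.073, 3.138, 0.005]
ft_force: [0.1, 0.1, -0.4]
grip_width: 0.489
time: 26.0
position: [0.5198, -0.1523, 0.1282]
tool_rot: [0.079, 3.14, -0.001]
ft_force: [0.5, -0.4, -0.7]
grip_width: 0.671
shift [17.6 53.5 68.2] turn [-0.     0.001 -0.25 ] dist 88 deg 14.3 t 26.0 j7 1.88
```

View pics/w8.png

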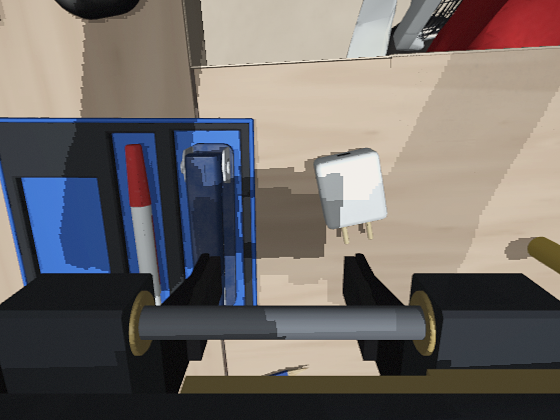

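The marker lies inside its slot (140,220). The charger's top corners are at (317,163), (377,151), (386,212) and (329,227), with its pins at (346,242) and (371,237).

Run:
```python
from h import *
import pickle
par=pickle.load(open("w8.pkl","rb"));f=lambda p,z:ray("wrist",p,z,par)
q=np.array([f(p,.028)[:2] for p in [(317,163),(377,151),(386,212),(329,227)]]);c=q.mean(0)
print("chg",c,(q-c).round(3).tolist());e=(q[3]+q[2]-q[0]-q[1])/2;w=(q[1]+q[2]-q[0]-q[3])/2
print("len",np.linalg.norm(e),np.arctan2(e[1],e[0]),"wid",np.linalg.norm(w),np.arctan2(w[1],w[0])-np.pi/2)
pp=[f(p,.014)[:2] for p in [(346,243),(371,238)]];print("pins",pp,np.arctan2(*((pp[0]+pp[1])/2-c)[::-1]))
print("marker ends",f((133,144),.012),f((157,303),.012))
```

```text
chg [ 0.50502596 -0.10012812] [[-0.02, -0.025], [-0.027, 0.017], [0.019, 0.025], [0.028, -0.017]]
len 0.04738290390869731 0.16450531362570558 wid 0.042831844479316095 0.1868762762294245
pins [array([ 0.55233867, -0.10233369]), array([ 0.54907872, -0.08257251])] 0.1664525867236254
marker ends [ 0.46661112 -0.25924471  0.012     ] [ 0.59955469 -0.26126506  0.012     ]
```

```bash
python3 -m creep '[[[0.85,9,26,20,0,0,-0.12],[0.85,18,52,40,0,0,-0.22],[0.85,18,52,68,0,0,-0.22],[0.85,18,52,68,0,0,-0.22],[0.85,18,52,68,0,0,-0.22]]]'
python3 -m creep '[[[0.85,0,0,0,0,0,0],[0.85,0,0,0,0,0,0]]]'
python3 -c "
from h import *
shift([.505,-.0995,.012],np.pi/2+.17)"
```

```text
time: 26.55
position: [0.5041, -0.1013, 0.0599]
tool_rot: [0.26, -3.13, 0.002]
ft_force: [0.6, 0.3, 0.4]
grip_width: 0.843
time: 26.75
position: [0.5054, -0.1003, 0.0609]
tool_rot: [-0.262, 3.128, -0.001]
ft_force: [-0.8, -0.4, -0.9]
grip_width: 0.85
shift [ 0.4  0.9 48.9] turn [-0.001  0.002 -0.003] dist 49 deg 0.2 t 26.75 j7 2.02
```

```bash
python3 -m creep '[[[0.85,0,1,20,0,0,0],[0.85,0,1,38,0,0,0],[0.85,0,1,48,0,0,0],[0.7,0,1,48,0,0,0],[0.4,0,1,48,0,0,0]]]' 20
python3 -m creep '[[[0.4,0,0,0,0,0,0],[0.4,0,0,0,0,0,0],[0.4,0,0,0,0,0,0],[0.4,0,0,0,0,0,0],[0.4,0,0,0,0,0,0]]]'
python3 -m creep '[[[0.4,0,0,0,0,0,0],[0.4,0,0,0,0,0,0],[0.4,0,0,-10,0,0,0],[0.4,0,0,-40,0,0,0],[0.4,0,0,-80,0,0,0]]]'
```

```text
time: 27.25
position: [0.5047, -0.0985, 0.0122]
tool_rot: [-0.265, 3.13, -0.0]
ft_force: [-0.2, -0.0, 0.3]
grip_width: 0.745
time: 27.75
position: [0.5049, -0.0984, 0.0123]
tool_rot: [-0.265, 3.129, -0.0]
ft_force: [-0.9, -0.1, 4.4]
grip_width: 0.526
time: 28.25
position: [0.5019, -0.0978, 0.0909]
tool_rot: [0.265, -3.125, -0.0]
ft_force: [0.6, 0.4, -0.5]
grip_width: 0.524
```

```bash
python3 -m creep '[[[0.4,4,-40,-10,0,0,0.1],[0.4,8,-85,-10,0,0,0.2],[0.4,12,-130,-10,0,0,0.218],[0.4,16,-175,-10,0,0,0.218],[0.4,20,-215,-10,0,0,0.218]]]'
python3 -m creep '[[[0.4,0,-8,0,0,0,0],[0.4,0,-8,0,0,0,0],[0.4,0,-8,20,0,0,0],[0.4,0,-8,30,0,0,0],[0.4,0,-8,30,0,0,0]]]'
python3 -m creep '[[[0.4,0,0,0,0,0,0],[0.4,0,0,0,0,0,0]]]'
python3 - <<'E'
from h import *
shift([.523,-.3215,.0163],np.pi/2-.05)
cv2.imwrite("pics/w9.png",ctrl.get_image("wrist")[:,:,::-1])
E
```

```text
time: 28.75
position: [0.5204, -0.3151, 0.1018]
tool_rot: [-0.077, -3.141, -0.0]
ft_force: [-0.2, 0.7, -0.5]
grip_width: 0.526
time: 29.25
position: [0.5195, -0.3184, 0.0697]
tool_rot: [-0.073, -3.137, -0.005]
ft_force: [-0.4, -0.1, -0.9]
grip_width: 0.527
time: 29.45
position: [0.5209, -0.321, 0.0723]
tool_rot: [0.075, 3.14, -0.0]
ft_force: [0.5, 0.7, -1.4]
grip_width: 0.526
shift [-2.1 -0.4 56. ] turn [-0.     0.001  0.002] dist 56 deg 0.1 t 29.45 j7 2.29
```

View pics/w9.png

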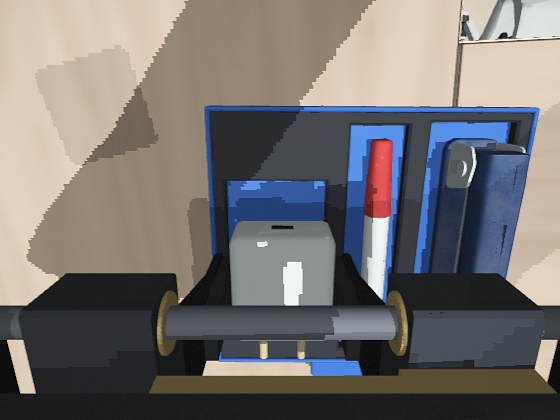

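The charger hangs square over its cut-out (edges at 228 to 328), clear of the marker (378,200).

```bash
python3 -m creep '[[[0.4,-2,0,20,0,0,0],[0.4,-2,0,38,0,0,0],[0.4,-2,0,48,0,0,0],[0.4,-2,0,53,0,0,0],[0.4,-2,0,54,0,0,0]]]'
python3 -m creep '[[[0.4,0,0,1,0,0,0],[0.4,0,0,2,0,0,0],[0.4,0,0,2,0,0,0]]]'
```

```text
time: 30.0
position: [0.5218, -0.3214, 0.0169]
tool_rot: [-0.077, -3.139, -0.001]
ft_force: [-0.0, 0.6, -0.5]
grip_width: 0.525
time: 30.3
position: [0.5227, -0.3219, 0.0164]
tool_rot: [0.077, 3.139, -0.001]
ft_force: [-0.6, 0.4, 2.2]
grip_width: 0.525
```

Contact at the expected height. I release it, back off and check.

```bash
python3 -m creep '[[[0.6,0,0,0,0,0,0],[0.6,0,0,0,0,0,0],[0.6,0,0,0,0,0,0],[0.6,0,0,-10,0,0,0],[0.6,0,0,-40,0,0,0]]]'
python3 -m creep '[[[0.6,0,0,-50,0,0,0],[0.6,0,0,-100,0,0,0],[0.6,25,20,-130,0,0,0],[0.6,50,50,-150,0,0,0],[0.6,50,50,-150,0,0,0]]]'
python3 -m creep '[[[0.6,0,0,0,0,0,0],[0.6,0,0,0,0,0,0],[0.6,0,0,0,0,0,0]]]'
python3 - <<'E'
from h import *
w=ctrl.get_image("wrist")[60:320,120:440,::-1];s=ctrl.get_image("scene")[:,:,::-1]
cv2.imwrite("pics/fin.png",np.vstack([cv2.resize(w,(370,300)),cv2.resize(s[270:390,140:288],(370,300),interpolation=cv2.INTER_CUBIC)]))
cv2.imwrite("pics/s2.png",s)
i=cv2.imread("pics/scene0.png")[135:170,330:380].astype(int);j=s[135:170,330:380].astype(int);print("mouse diff",abs(i-j).mean())
print(ctrl.get_state()["position"])
E
```

```text
time: 30.8
position: [0.5203, -0.3202, 0.0538]
tool_rot: [-0.076, -3.135, -0.003]
ft_force: [0.4, 0.4, 0.2]
grip_width: 0.596
time: 31.3
position: [0.4748, -0.2669, 0.2096]
tool_rot: [0.073, 3.134, 0.006]
ft_force: [0.5, -1.1, -0.6]
grip_width: 0.602
time: 31.6
position: [0.4745, -0.2699, 0.2046]
tool_rot: [-0.078, -3.139, 0.001]
ft_force: [0.3, 0.0, -0.2]
grip_width: 0.601
mouse diff 23.044761904761906
[ 0.47443024 -0.26986635  0.20455824]
```

View pics/fin.png

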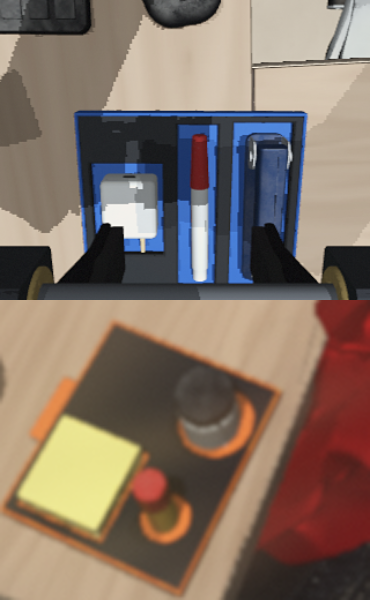

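Everything is seated in both trays. The mouse patch differs, which may be the arm or its shadow, so I check the mouse's lower edge against the first wrist picture.

Run:
```python
from h import *
import pickle
p=pickle.load(open("w1.pkl","rb"));print(ray("wrist",(285,85),.005,p),ray("wrist",(273,83),.005))
a=cv2.imread("pics/scene0.png")[120:175,320:390];b=cv2.imread("pics/s2.png")[120:175,320:390]
cv2.imwrite("pics/m.png",cv2.resize(np.hstack([a,b]),None,fx=4,fy=4))
```

```text
[ 0.37903029 -0.26853749  0.005     ] [ 0.38021437 -0.27291755  0.005     ]
```

View pics/m.png

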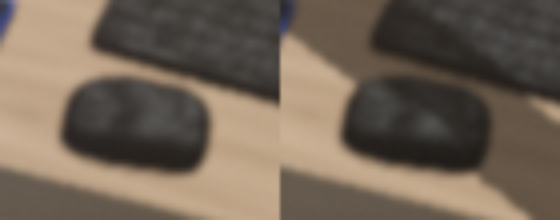

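The mouse hasn't moved. Only the arm's shadow changed the patch. Handing in.

```bash
python3 -c "
from bench import ctrl
print(ctrl.close_job())"
```

```text
the job is handed in; nothing more can be done
None
```

I made up both kits and handed the job in at about 32 s of the 128 s allowed. The pin jar came out of the blue tray first and went into its well in the orange tray, followed by the larger glue stick. Then the stapler, the marker and finally the charger went into the blue tray.

- **Placement:** the last pictures show the stapler, marker and charger lying in their own cut-outs. The jar and glue stick stand upright in their wells, and the note block is in its square cut-out.
- **Seating:** the stapler and charger touched the floor at the expected height, with contact forces of 6.7 N and 2.2 N. The jar and glue stick were released at floor height, but with no clear contact force. The marker was let go a few millimetres above the floor of its slot, and its seating was checked only by eye.
- **Mouse:** a brightness comparison flagged its patch as changed. An enlarged before-and-after view showed that was only the arm's shadow. Its edge measured the same to within about 4 mm, which is about as close as I could read it.
- **Disagreement:** two early measurements of the blue tray differed by about 5 mm. I measured it again while holding the stapler, and later close views agreed to within about 2 mm.

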